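# Start the hotplate stirrer

### The job

Start the hotplate stirrer with a fingertip, by pushing down the upper (on) end of its three black rocker switches: first the mains (the wide one in the middle), then the stirring (right-hand one as you face the panel), and last the heating (left-hand one), so that it never heats without stirring. Each rocker must click fully over and stay on. Do not turn the two setting knobs or lift or shift the foil-wrapped beaker and the other things about the stirrer; finish with the hand clear.

Things in the scene. Friction and masses are not known exactly. Their poses are not given: they have to be found in the camera images.
- stirrer: Blue hotplate stirrer, fixed, 315 mm deep (x), 220 wide (y), 104 high. Origin on the bench under its middle; x points from the control panel to the back, y to the operator's left. Panel: a flat slope on the front, from x -160, height 30 mm, rising 20 deg over 120 mm of slope. Rocker pivots 24 mm up the slope, knob axes 92 mm up it (y +62, -62). White plate, 180 mm square: centre x +58, top 104.
- mains (a joint): Mains rocker, middle (machine y 0), black, 32 mm long up the slope, 22 wide; hinges about a level line across its middle. 0 = off (upper end raised, 9 mm over the panel), 0.32 rad = on (upper half flat, 4 mm over the panel). Snap switch: the upper end needs about 6 N at first, then less; past 0.16 it goes over by itself and stays. Its two faces form a shallow V.
- stir (a joint): Stirring rocker, the right-hand one (machine y -62 mm), black, 32 mm long, 15 mm wide; works like the mains rocker: 0 off, 0.32 rad on.
- heat (a joint): Heating rocker, the left-hand one (machine y +62 mm), black, 32 mm long, 15 mm wide; works like the mains rocker: 0 off, 0.32 rad on.
- mains_on (a point): Point on the face of the mains rocker's upper (on) end, 12 mm from its middle, 4 mm short of its end, on its centre line; sinks about 4 mm square to the panel as the rocker goes over. Axes turn with the rocker; when off: x up the panel's slope, y to the operator's left, z out of the panel.
- stir_on (a point): The same point on the stirring rocker.
- heat_on (a point): The same point on the heating rocker.
- stir_knob_mark (a point): Outer end of the white pointer line on the stirring-speed knob (right), 17 mm from its axis. The knob is a blue disc, 40 mm across, with a bar grip, 20 mm high over the panel; a light touch from the side turns it (0.03 N m). It may start at any angle; leave it as set.
- heat_knob_mark (a point): The same point on the temperature knob (left).
- foil_beaker: Beaker wrapped all over in kitchen foil, 86 mm wide, 105 mm high, about 0.45 kg, standing loose on the white plate. Origin under its centre. Leave alone.
- glass_beaker: Empty glass beaker, 68 mm wide, 90 mm high, loose on the bench beside the stirrer. Origin under its centre. Leave alone.
- jar: Small amber glass jar with white cap, 52 mm wide, 62 mm high, loose on the bench beside the stirrer. Origin under its centre. Leave alone.
- stir_bar: White stirring bar, 40 mm long, 8 mm thick, lying loose on the bench in front of the stirrer. Origin under its centre, x along it. Leave alone.

How it is judged:
By the outcome, as a careful person would: the job done as asked, in the order asked, and still so for the second after the job is handed in, with the robot touching nothing.
It also fails if it takes over 37 s, if anything falls off the work surface, if the arm or the gripper's body presses on something with over 40 N, if the wrist force passes 120 N, or if a joint passes its speed limit or range.

### The arm

A 6-joint arm with a two-finger parallel gripper is mounted at the origin on the work surface. World frame = base frame: x ahead of the robot, y to its left, z up, the work surface at z = 0. Lengths are in m, angles in degrees, forces in N, time in s.
With the tool pointing down it reaches from about 0.25 to 0.775 m from the base axis. Payload 4 kg.
Tool frame: the origin (TCP) lies midway between the tips of the shut fingers; the grasp point (between the pads) lies 19 mm behind it; z points along the fingers, y is the line along which they close (so a half turn about z gives the same grasp; the last joint's range is limited). The gripper opens to 94 mm and grips with 3 to 60 N. Pads are 16 mm wide; open, the fingers measure 119 mm over their backs; the gripper's body (75 mm by 177 mm) begins 78 mm behind the grasp point.
Start: joints at [59.467, 4.996, 78.535, -0, 96.463, -5.907], TCP at [0.229, 0.5, 0.206] pointing down, gripper open.
Joint ranges: [-177.83, 177.83], [-43.37, 116.18], [15.69, 146.23], [-61.86, 241.86], [9.47, 152.12], [-147.06, 147.06]. Speed limits (degrees/s): [159.86, 159.86, 180, 180, 180, 180].

### API

Orientations are given as [roll, pitch, yaw] about the fixed x, y, z axes, in that order (R = Rz(yaw) Ry(pitch) Rx(roll)).
In Python, from cell import status, camera, finish_job, recognise gives the robot as it stands. The module is installed in compiled form; this text tells all that it offers.
- The arm moves only by the tool apply_moves, never from a script. Its argument "increments" is one flat list of numbers, 5 for each row, row after row: the shift along the tool's x, y, z in mm, then the turn about the tool's z in degrees, then the opening, from 0 (shut) to 1 (fully open). In form: [dx, dy, dz, turn, fingers, dx, dy, dz, turn, fingers, ...]. A call has 1 to 20 rows; each row shifts and turns the commanded pose from where the row before left it, along the tool's axes as they then stand; what a row does not reach is not made up. A row lasts 1/12 s, in which the tool goes at most 41.7 mm and 7.16 degrees, less where a joint would pass 70% of its speed; a pose out of reach is approached as far as the arm can. A call is refused whole if a number of a shift passes 41.7 or a number of a turn 7.16, either way. A call with a gripper value outside its range is refused whole. The fingers move at their own pace and stop on an object; "force" is the grip in N (left out, the last holds). Time passes only in rows, so rows that do not move let the fingers close. It gives the time, the measured TCP pose, the force, the opening and the grip force at its end, in the units of the state.
- status.observe(): the state, without advancing time (a new reading comes with each control period).
- camera(name): name is "scene" or "top" or "wrist"; returns a dict with "color" (480x640x3 uint8, blue, green, red), "mtx" (3x3 intrinsics, pixels), "R" (3x3) and "t" (3): a world point X has camera coordinates R X + t. Camera axes: x right, y down, z forward; pixel columns grow to the right and rows downward; lengths in m; the calibration is good to about 2 mm. A picture is of the moment at which its call begins. There is no depth.
- finish_job(): hands the job in; it is judged then, once.
Trained networks look in a picture, given as the dict that the camera call returned (one of the last four; its "shot" number tells which), for a name from the list of things; names that differ only in an ending like _2 or _b are one class to them, and where a whole thing is asked for, a point or a joint stands for the part that bears it (a point fixed in the world has none). Each returns a list of dicts, best first, with "p" (0 to 1); they miss things now and then, are a little off and sometimes report something else, mostly with a low value. They report only what shows in the picture. A call takes as long as a camera call.
- recognise(label, picture): "extent" ([left, top, right, bottom] as shares, 0 to 1, of the picture: columns of its width, rows of its height, round what is visible of it).
The state is a dict: "time": time; "joint_pos": joint angles; "joint_vel": joint speeds; "tau": joint torques, N m; "tool_pos": TCP position; "tool_rot": TCP orientation; "ft_force": force on the tool from outside, world axes, zero at the start; "torque": the same for the moment, N m; "opening": finger opening in m; "grasp_force": force on a finger pad.
Only numpy, scipy, OpenCV 4.12 (cv2) and the standard library are available. Lean on these libraries where they do the work, as an engineer would, in place of code of your own. Each camera call takes 0.05 s, during which the arm holds its last target. There are 200 camera calls.

## Working session

There is one attempt and no reset: what is moved stays moved. The work goes in short steps, Python scripts to look and compute and a tool call to move; the robot and the scene stay as the last step left them, time stands still between calls to the robot, and variables do not carry over. Pictures are saved under pics/ and viewed, at most 10 in all, crops included, and the job is handed in when it is done.

Besides the shell and the picture viewer there is one more tool, called after "Request:" as a command line: name --argument value ..., lists and objects as JSON in quotes. apply_moves: Moves the arm, as the interface text tells. Its arguments: {"type":"object","properties":{"increments":{"type":"array","items":{"type":"number"}},"force":{"type":"number"}},"required":["increments"]}

```bash
mkdir -p pics
python3 - <<'E'
from cell import *
import cv2
print(status.observe())
for n in ("top","scene"):
    c=camera(n); cv2.imwrite(f"pics/{n}0.png",c["color"])
    print(n,c["mtx"].tolist(),c["R"].tolist(),c["t"].tolist())
    for l in ["stirrer","mains","stir","heat","mains_on","stir_on","heat_on","stir_knob_mark","heat_knob_mark","foil_beaker","glass_beaker","jar","stir_bar"]:
        r=recognise(l,c)
        print(l,[([round(a*b) for a,b in zip(d["extent"],(640,480,640,480))],round(d["p"],2)) for d in r[:3]])
E
```

```text
{'time': 0.0, 'joint_pos': array([ 5.94689518e+01,  5.03911630e+00,  7.86222629e+01, -7.55806181e-04,
        9.64646459e+01, -5.90600019e+00]), 'joint_vel': array([ 0.05844705, -0.07256407, -0.02283195,  0.04202395,  0.07089122,
        0.03537379]), 'tau': array([-4.22689970e-05, -3.40190077e+01, -3.02425575e+01,  7.16519728e-02,
        3.30269441e-02, -1.80573725e-04]), 'tool_pos': array([0.22889108, 0.49950601, 0.20432611]), 'tool_rot': array([-1.79874566e+02, -1.22203671e-02,  1.55374854e+02]), 'ft_force': array([-0.1922981 , -0.31403654, -0.30980886]), 'torque': array([-0.02794494,  0.01591283,  0.00574948]), 'grasp_force': 0.0, 'opening': 0.09386499628905895}
top [[446.6671968289397, 0.0, 316.3718006385572], [0.0, 446.6671968289397, 238.08472359649832], [0.0, 0.0, 1.0]] [[-0.011846856760373586, -0.9988034302276014, 0.047448495766206356], [-0.9960404603824875, 0.00760629561556782, -0.08857508423959007], [0.08810819068588951, -0.048309957902953164, -0.9949387391701431]] [0.04609170237921043, 0.6355003158921773, 0.7736937737410396]
stirrer [([220, 78, 509, 332], 0.67), ([339, 29
[... 700 characters left out ...]
1.0]] [[0.2622709965072758, 0.964836554066508, 0.01744558190908627], [0.5351478246118848, -0.13037755356223535, -0.834636746938627], [-0.8030135305237688, 0.2282369765489207, -0.5505244339096673]] [-0.2218738533302861, -0.2644741513453222, 1.480395067243961]
stirrer [([104, 229, 428, 456], 0.67)]
mains [([302, 228, 314, 234], 0.38)]
stir [([106, 228, 429, 459], 0.37)]
heat []
mains_on [([306, 227, 321, 232], 0.55)]
stir_on []
heat_on []
stir_knob_mark []
heat_knob_mark []
foil_beaker [([325, 195, 379, 270], 0.85)]
glass_beaker [([103, 229, 429, 457], 0.66), ([417, 226, 454, 282], 0.57)]
jar [([210, 249, 238, 287], 0.66), ([104, 229, 433, 459], 0.37), ([324, 196, 376, 270], 0.21)]
stir_bar []
```

Run:
```python
import cv2
c=cv2.imread("pics/top0.png")[70:370,130:530]
cv2.imwrite("pics/topc.png",cv2.resize(c,(800,600),interpolation=cv2.INTER_CUBIC))
```

```text
(no output)
```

View pics/topc.png

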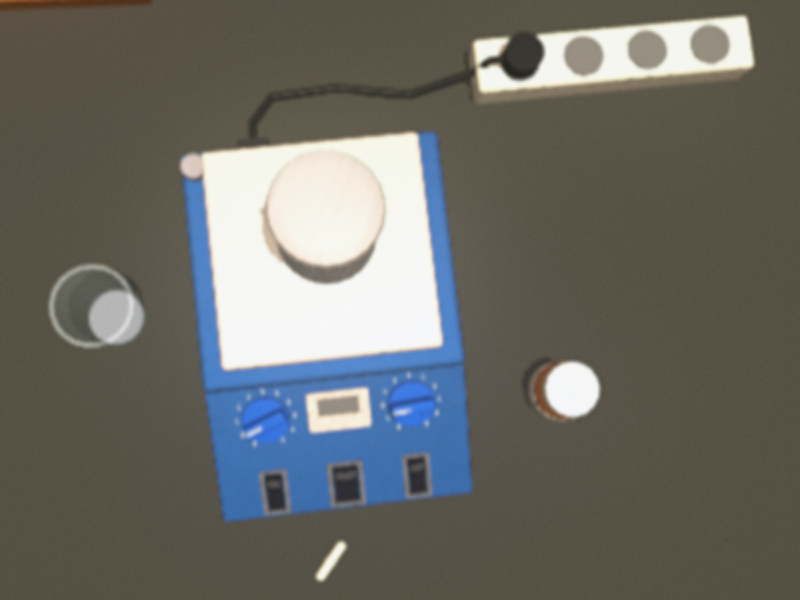

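View pics/scene0.png

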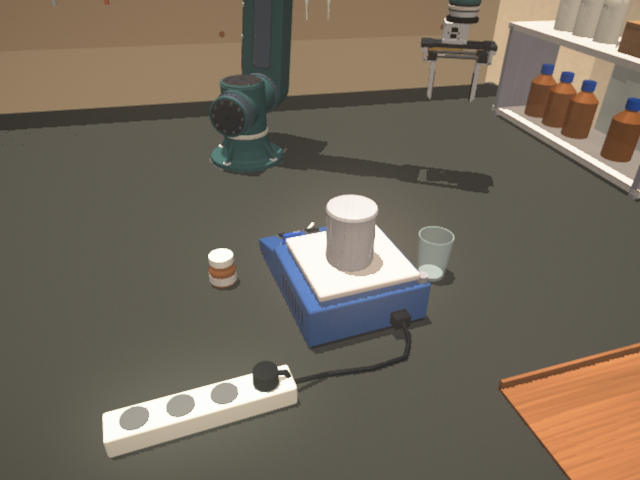

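The top view shows the panel facing the robot with the three rockers at crop pixels (274,492), (346,484) and (417,475). The plate corners are clear, and nothing tall stands near the panel. The scene view shows the beaker standing well behind the panel. I'll fit the stirrer pose from the plate, panel and rocker points.

```bash
cat > h.py <<'E'
import numpy as np
from scipy.optimize import least_squares
def slope(s,y,h=0):
    a=np.radians(20); return [-.160+s*np.cos(a)-h*np.sin(a), y, .030+s*np.sin(a)+h*np.cos(a)]
def W(p,m):
    c,s=np.cos(p[2]),np.sin(p[2]); m=np.atleast_2d(m)
    return np.c_[p[0]+c*m[:,0]-s*m[:,1],p[1]+s*m[:,0]+c*m[:,1],m[:,2]]
def proj(c,X):
    q=X@np.array(c["R"]).T+c["t"]; q=q@np.array(c["mtx"]).T; return q[:,:2]/q[:,2:]
def fit(c,m,px,p0=(.5,0,0)):
    r=least_squares(lambda p:(proj(c,W(p,m))-px).ravel(),p0,loss="soft_l1"); return r.x,(proj(c,W(r.x,m))-px).round(1)
E
python3 - <<'E'
from h import *
from cell import *
c=camera("top")
m=[[.148,.09,.104],[.148,-.09,.104],[-.032,-.09,.104],[-.032,.09,.104],slope(24,0.062) if 0 else slope(.024,.062,.004),slope(.024,0,.004),slope(.024,-.062,.004),slope(0,.11),slope(0,-.11)]
px=np.array([[203,154],[417,134],[442,346],[222,370],[274,492],[346,484],[417,475],[226,521],[470,492]])/2+[130,70]
p,r=fit(c,m,px); print(p[:2],np.degrees(p[2])); print(r.tolist())
for y in (0,-.062,.062): print(W(p,slope(.036,y,.0078)))
o=status.observe();print(o["tool_pos"],o["tool_rot"])
w=camera("wrist"); print(w["R"].round(3).tolist(),(-w["R"].T@w["t"]).round(3))
E
```

```text
[0.64400473 0.07896178] 5.680605387527948
[[-1.5, -1.6], [0.5, -1.9], [0.7, -0.3], [-0.3, -0.3], [0.3, 0.4], [0.1, 0.3], [0.0, 0.6], [-1.6, 0.8], [1.1, 0.6]]
[[0.51579861 0.06620894 0.04964233]]
[[0.52193555 0.00451341 0.04964233]]
[[0.50966167 0.12790447 0.04964233]]
[0.22919593 0.50000216 0.20550469] [1.79994404e+02 1.17131958e-03 1.55376157e+02]
[[0.415, 0.91, 0.0], [0.877, -0.4, 0.266], [0.242, -0.11, -0.964]] [0.158 0.533 0.384]
```

Request:
apply_moves --increments '[0,0,0,-6.06,0,0,0,0,-6.06,0,0,0,0,-6.06,0,0,0,0,-6.06,0,0,0,0,-6.06,0,-15.7,-30.7,0,0,0,-15.7,-30.7,0,0,0,-15.7,-30.7,0,0,0,-15.7,-30.7,0,0,0,-15.7,-30.7,0,0,0,-15.7,-30.7,0,0,0,-15.7,-30.7,0,0,0,-15.7,-30.7,0,0,0,-15.7,-30.7,0,0,0,-15.7,-30.7,0,0,0,-15.7,-30.7,15,0,0,-15.7,-30.7,15,0,0,-15.7,-30.7,15,0,0,-15.7,-30.7,15,0,0,-15.7,-30.7,15,0,0]'

```text
time: 3.17
tool_pos: [0.5098, 0.0634, 0.13]
tool_rot: [180.0, 0.0, -174.3]
ft_force: [0.4, 0.9, 0.3]
opening: 0.0001
grasp_force: 0.0
```

Run:
```python
from h import *
from cell import *
import cv2
w=camera("wrist"); cv2.imwrite("pics/w1.png",w["color"])
o=status.observe();print(o["time"],o["tool_pos"],o["tool_rot"],o["ft_force"],o["opening"])
p=[.6440,.07896,np.radians(5.68)]
m=[slope(.024,.062,.004),slope(.024,0,.004),slope(.024,-.062,.004),slope(0,.11),slope(0,-.11),slope(.092,.062,.02),slope(.092,-.062,.02)]
print(proj(w,W(p,m)).round(0).tolist())
for l in ["mains","stir","heat"]: print(l,[([round(a*b) for a,b in zip(d["extent"],(640,480,640,480))],round(d["p"],2)) for d in recognise(l,w)[:3]])
```

```text
3.2167 [0.51086741 0.05802084 0.12614543] [-179.72824763   -0.18884199 -174.61258918] [ 1.65726648 -2.98188783 -1.30562319] -7.890272943452802e-05
[[395.0, 240.0], [318.0, 240.0], [242.0, 240.0], [452.0, 211.0], [185.0, 211.0], [401.0, 329.0], [235.0, 329.0]]
mains [([309, 221, 336, 262], 0.84)]
stir [([236, 219, 256, 260], 0.55)]
heat [([384, 222, 409, 262], 0.94)]
```

View pics/w1.png

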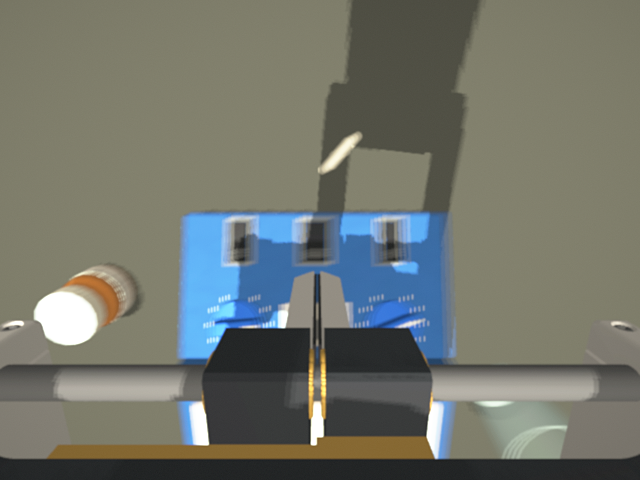

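The wrist view, blurred by residual motion, shows the rockers at about (239,240), (316,240) and (391,240), matching the prediction. The shut fingertips are in line with the mains rocker. I'll let the arm settle and refine.

Request:
apply_moves --increments '[0,0,0,0,0,0,0,0,0,0,0,0,0,0,0,0,0,0,0,0]'

```text
time: 3.7
tool_pos: [0.5091, 0.0661, 0.1314]
tool_rot: [180.0, 0.1, -174.2]
ft_force: [0.2, 0.2, 0.0]
opening: 0.0002
grasp_force: 0.0
```

Run:
```python
from h import *
from cell import *
import cv2
w=camera("wrist"); cv2.imwrite("pics/w2.png",cv2.resize(w["color"][180:360,160:480],(800,450),interpolation=cv2.INTER_CUBIC))
o=status.observe();print(o["time"],o["tool_pos"],o["tool_rot"],o["ft_force"])
p=[.6440,.07896,np.radians(5.68)]
m=[slope(.024,.062,.004),slope(.024,0,.004),slope(.024,-.062,.004),slope(0,.11),slope(0,-.11)]
print(((proj(w,W(p,m))-[160,180])*2.5).round(0).tolist())
print("tip",((proj(w,o["tool_pos"][None])-[160,180])*2.5).round(0).tolist())
```

```text
3.75 [0.5090474  0.06590454 0.13121941] [ 1.79998485e+02  7.83520930e-02 -1.74237880e+02] [-0.46383217  0.22610887  0.94733022]
[[578.0, 150.0], [387.0, 149.0], [196.0, 149.0], [719.0, 79.0], [56.0, 77.0]]
tip [[387.0, 270.0]]
```

View pics/w2.png

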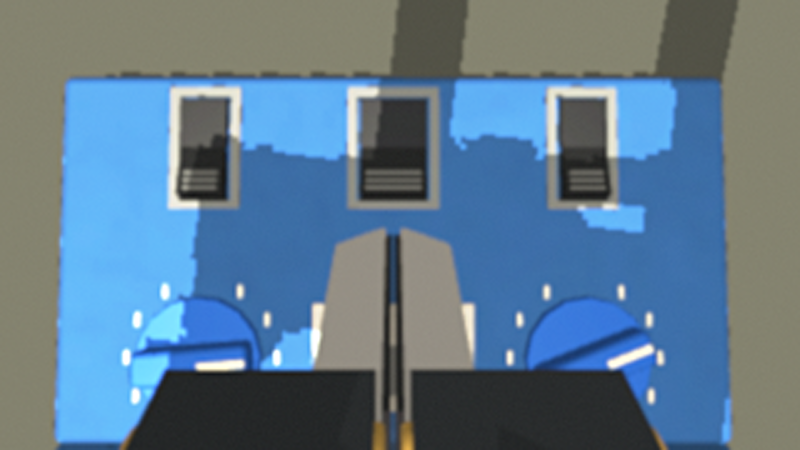

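The view is sharp. The rocker bezels are centred at crop (204,148), (393,147) and (582,148), all three with their upper ends raised. The fingertip gap at column 393 lines up with the mains rocker. Going down.

Request:
apply_moves --increments '[-1,0,20,0,0,0,0,25,0,0,0,0,20,0,0,0,0,10,0,0,0,0,0,0,0,0,0,0,0,0,0,0,1,0,0,0,0,1,0,0,0,0,1,0,0,0,0,0,0,0]'

```text
time: 4.58
tool_pos: [0.5106, 0.0652, 0.0532]
tool_rot: [-180.0, 0.1, -174.3]
ft_force: [-0.1, -0.5, 0.2]
opening: 0.0006
grasp_force: 0.0
```

Request:
apply_moves --increments '[0,0,1,0,0,0,0,1,0,0,0,0,0.5,0,0,0,0,0,0,0]'

```text
time: 4.92
tool_pos: [0.511, 0.0652, 0.0511]
tool_rot: [-180.0, 0.1, -174.3]
ft_force: [-0.3, 0.5, 4.5]
opening: 0.0004
grasp_force: 2.4
```

Request:
apply_moves --increments '[0,0,1,0,0,0,0,0.5,0,0,0,0,0,0,0]'

```text
time: 5.17
tool_pos: [0.5121, 0.0653, 0.0499]
tool_rot: [-180.0, 0.3, -174.3]
ft_force: [2.4, 0.2, 5.3]
opening: 0.0007
grasp_force: 2.3
```

Request:
apply_moves --increments '[0,0,1,0,0,0,0,0.5,0,0,0,0,0,0,0]'

```text
time: 5.42
tool_pos: [0.5093, 0.0651, 0.0463]
tool_rot: [180.0, -0.1, -174.3]
ft_force: [-0.1, -1.0, 3.2]
opening: 0.0005
grasp_force: 1.3
```

Request:
apply_moves --increments '[0,0,1,0,0,0,0,0.5,0,0,0,0,0,0,0]'

```text
time: 5.67
tool_pos: [0.5095, 0.0651, 0.046]
tool_rot: [180.0, -0.1, -174.3]
ft_force: [-1.7, 0.5, 6.3]
opening: 0.0008
grasp_force: 3.6
```

Request:
apply_moves --increments '[0,0,-20,0,0,0,0,-20,0,0,0,-15,0,0,0,0,-32,0,0,0,0,-15,0,0,0,0,0,0,0,0,0,0,0,0,0,0,0,0,0,0,0,0,0,0,0]'

```text
time: 6.42
tool_pos: [0.5156, 0.0044, 0.0849]
tool_rot: [180.0, -0.1, -174.3]
ft_force: [-0.2, 0.2, -0.3]
opening: 0.0006
grasp_force: 0.0
```

Run:
```python
from cell import *
import cv2
w=camera("wrist"); cv2.imwrite("pics/w3.png",cv2.resize(w["color"][160:360,200:600],(800,400),interpolation=cv2.INTER_CUBIC))
o=status.observe();print(o["time"],o["tool_pos"],o["tool_rot"],o["ft_force"])
```

```text
6.4667 [0.51570716 0.00435378 0.08498926] [ 1.79966550e+02 -6.27531108e-02 -1.74258000e+02] [0.03470048 0.01329426 0.50789886]
```

View pics/w3.png

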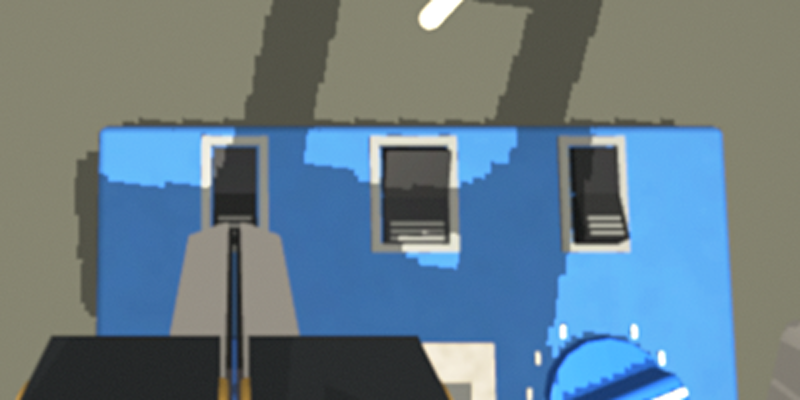

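The fingertip (column 234) is centred on the stirring rocker. The mains rocker now has its lower end raised and its upper end flush, so it is on.

Request:
apply_moves --increments '[0,0,16,0,0,0,0,12,0,0,0,0,4,0,0,0,0,1,0,0,0,0,1,0,0,0,0,0,0,0]'

```text
time: 6.97
tool_pos: [0.5155, 0.0039, 0.0513]
tool_rot: [180.0, -0.1, -174.3]
ft_force: [-0.2, -0.8, 1.7]
opening: 0.0004
grasp_force: 0.6
```

Request:
apply_moves --increments '[0,0,1,0,0,0,0,0.5,0,0,0,0,0,0,0]'

```text
time: 7.22
tool_pos: [0.5169, 0.0036, 0.0507]
tool_rot: [180.0, 0.1, -174.3]
ft_force: [-0.7, 1.7, 2.8]
opening: 0.0007
grasp_force: 1.6
```

Request:
apply_moves --increments '[0,0,1,0,0,0,0,0.5,0,0,0,0,0,0,0]'

```text
time: 7.47
tool_pos: [0.5171, 0.0031, 0.0488]
tool_rot: [-180.0, 0.1, -174.3]
ft_force: [-0.1, -0.5, 0.5]
opening: 0.0001
grasp_force: 0.0
```

Request:
apply_moves --increments '[0,0,1,0,0,0,0,0.5,0,0,0,0,0,0,0]'

```text
time: 7.72
tool_pos: [0.5161, 0.0031, 0.0467]
tool_rot: [-180.0, -0.0, -174.3]
ft_force: [-0.1, -0.7, 1.3]
opening: 0.0006
grasp_force: 0.6
```

Request:
apply_moves --increments '[0,0,1,0,0,0,0,0.5,0,0,0,0,0,0,0]'

```text
time: 7.97
tool_pos: [0.5163, 0.0031, 0.0463]
tool_rot: [-180.0, 0.0, -174.3]
ft_force: [-1.8, -0.4, 6.1]
opening: 0.0005
grasp_force: 2.8
```

Request:
apply_moves --increments '[0,0,-20,0,0,0,0,-20,0,0,0,15,0,0,0,0,32,0,0,0,0,32,0,0,0,0,30,0,0,0,0,15,0,0,0,0,0,0,0,0,0,0,0,0,0,0,0,0,0,0,0,0,0,0,0]'

```text
time: 8.88
tool_pos: [0.504, 0.1257, 0.0852]
tool_rot: [-180.0, -0.0, -174.4]
ft_force: [-0.9, 0.4, -0.2]
opening: 0.0009
grasp_force: 0.0
```

Run:
```python
from cell import *
import cv2
w=camera("wrist"); cv2.imwrite("pics/w4.png",cv2.resize(w["color"][160:360,60:460],(800,400),interpolation=cv2.INTER_CUBIC))
o=status.observe();print(o["time"],o["tool_pos"],o["tool_rot"],o["ft_force"])
```

```text
8.9333 [0.5040819  0.12566608 0.0853325 ] [-1.79983222e+02 -1.15119301e-02 -1.74422134e+02] [0.78844824 0.12781456 0.4120214 ]
```

View pics/w4.png

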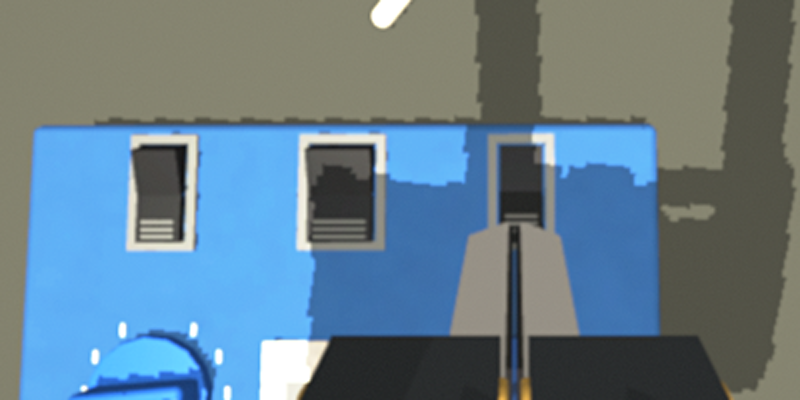

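Stirring and mains both show their lower ends raised, so both are on. The heating rocker is centred at column 521 against the tip at 514, so I shift +2 mm in y and press.

Request:
apply_moves --increments '[0,2,16,0,0,0,0,12,0,0,0,0,4,0,0,0,0,1,0,0,0,0,1,0,0,0,0,0,0,0]'

```text
time: 9.43
tool_pos: [0.5038, 0.1285, 0.0517]
tool_rot: [-180.0, -0.0, -174.3]
ft_force: [-1.1, -1.1, 0.5]
opening: 0.0006
grasp_force: 0.6
```

Request:
apply_moves --increments '[0,0,1,0,0,0,0,0.5,0,0,0,0,0,0,0]'

```text
time: 9.68
tool_pos: [0.5046, 0.1288, 0.0509]
tool_rot: [-180.0, 0.1, -174.3]
ft_force: [-0.6, -1.0, 3.7]
opening: 0.0001
grasp_force: 1.8
```

Request:
apply_moves --increments '[0,0,1,0,0,0,0,0.5,0,0,0,0,0,0,0]'

```text
time: 9.93
tool_pos: [0.5045, 0.1291, 0.0488]
tool_rot: [180.0, 0.1, -174.3]
ft_force: [1.0, 0.0, 0.1]
opening: 0.0003
grasp_force: 0.1
```

Request:
apply_moves --increments '[0,0,1,0,0,0,0,0.5,0,0,0,0,0,0,0]'

```text
time: 10.18
tool_pos: [0.5033, 0.129, 0.0465]
tool_rot: [180.0, -0.1, -174.3]
ft_force: [-0.7, 1.3, 1.5]
opening: 0.0005
grasp_force: 0.8
```

Request:
apply_moves --increments '[0,0,1,0,0,0,0,0.5,0,0,0,0,0,0,0]'

```text
time: 10.43
tool_pos: [0.5035, 0.129, 0.0462]
tool_rot: [180.0, -0.0, -174.3]
ft_force: [-2.0, -0.2, 5.9]
opening: 0.0009
grasp_force: 3.1
```

Same pattern as the other two. I lift clear, back off and check.

Request:
apply_moves --increments '[0,0,-20,0,0,0,0,-30,0,0,0,-15,-30,0,0,0,-30,-20,0,0,0,-15,0,0,0,0,0,0,0,0,0,0,0,0,0,0,0,0,0,0,0,0,0,0,0,0,0,0,0,0]'

```text
time: 11.27
tool_pos: [0.509, 0.0699, 0.1444]
tool_rot: [180.0, -0.1, -174.3]
ft_force: [-0.1, 0.1, 0.1]
opening: 0.0004
grasp_force: 0.0
```

Run:
```python
from cell import *
import cv2
w=camera("wrist"); cv2.imwrite("pics/w5.png",cv2.resize(w["color"][180:360,160:480],(800,450),interpolation=cv2.INTER_CUBIC))
o=status.observe();print(o["time"],o["tool_pos"],o["ft_force"],abs(o["joint_vel"]).max())
```

```text
11.3167 [0.5091204  0.0698915  0.14459216] [1.05343254 1.07725801 0.75391535] 0.40120465351479234
```

View pics/w5.png

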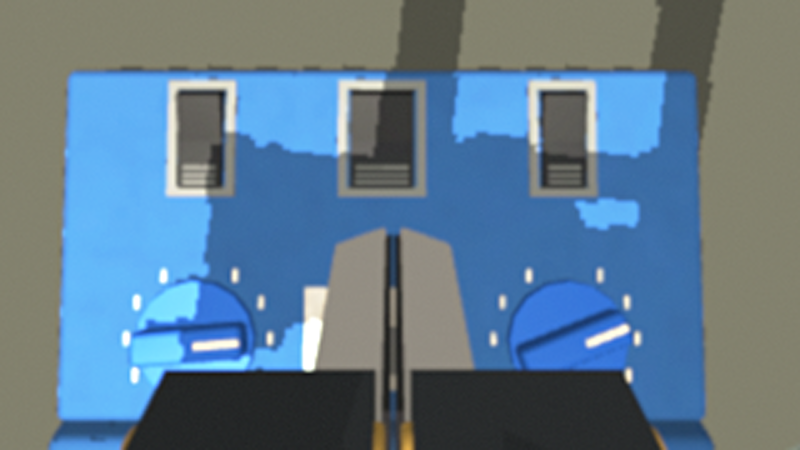

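All three rockers, at crop columns 201, 382 and 563, now show the upper end flush and the lower end raised. The knob marks are at their earlier angles, and the hand is about 95 mm above the panel, touching nothing.

```bash
python3 -c "
from cell import *
print(finish_job())"
```

```text
the job is handed in; nothing more can be done
None
```

The mains, stirring and heating rockers were switched on in that order and stayed on when checked by camera. The knobs were not turned, nothing else was touched, the hand is clear, and the job was handed in at about 11 s.

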